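# Refit the crank of a donated hand mill

### The arm

A 6-joint arm with a two-finger parallel gripper is mounted at the origin on the work surface. World frame = base frame: x ahead of the robot, y to its left, z up, the work surface at z = 0. Lengths are in m, angles in rad, forces in N, time in s.
With the tool pointing down it reaches from about 0.425 to 0.95 m from the base axis. Payload 14.7 kg.
Tool frame: the origin (TCP) lies at the very end of the fingers, on their centre line; the grasp point (between the pads) lies 19 mm behind it (robot.hold_point_z is the distance from the TCP to the grasp point, in m); z points along the fingers, y is the line along which they close (so a half turn about z gives the same grasp; the last joint's range is limited). The gripper opens to 85 mm and grips with 20 to 120 N. Pads are 22 mm wide; open, the fingers measure 114 mm over their backs; the gripper's body (76 mm by 85 mm) begins 54 mm behind the grasp point. The pads swing forward as they close: fully open they stand 13 mm farther back than shut.
Start: joints at [-1.234, 0.48, 1.596, -0, 1.065, -0.047], TCP at [0.243, -0.603, 0.231] pointing down, gripper open.
Joint ranges: [-2.75, 2.75], [-0.82, 2.05], [0.23, 2.67], [-1.56, 4.7], [0.09, 2.69], [-2.92, 2.92]. Speed limits (rad/s): [1.89, 1.89, 2.39, 3.01, 3.01, 3.01].

### API

Orientations are given as a unit quaternion [w, x, y, z].
In Python, from plant import robot gives the robot as it stands. The module is installed in compiled form; this text tells all that it offers.
- The arm moves only by the tool move_arm, never from a script. Its argument "plan" is a list that holds one entry, the list of rows, each a list of 6 numbers: the shift along the tool's x, y, z in mm, then the turn, a rotation vector about the tool's x, y, z in degrees. In form: [[[tx, ty, tz, ax, ay, az], ...]]. A call has 1 to 12 rows; each row shifts and turns the commanded pose from where the row before left it, along the tool's axes as they then stand; what a row does not reach is not made up. A row lasts 1/10 s, in which the tool goes at most 50 mm and 8.59 degrees, less where a joint would pass 70% of its speed; a pose out of reach is approached as far as the arm can. A call is refused whole if a number of a shift passes 50 or a number of a turn 8.59, either way. A call with a gripper value outside its range is refused whole. "fingers" is the finger opening in mm, from 0 to 85.4, set as the call begins (left out, the last holds). The fingers move at their own pace and stop on an object; "force" is the grip in N (left out, the last holds). Time passes only in rows, so rows that do not move let the fingers close. It gives the time, the measured TCP pose, the force, the opening and the grip force at its end, in the units of the state.
- robot.sense(): the state, without advancing time (a new reading comes with each control period).
- robot.snapshot(name): name is "scene" or "top"; returns the picture (480x640x3 uint8, red, green, blue); there is no depth.
- robot.calibration(name): a dict with "fx", "fy", "cx", "cy" (pixels), "rvec" (rotation vector, rad) and "tvec" (3), from world to camera coordinates, as OpenCV has them. Camera axes: x right, y down, z forward; pixel columns grow to the right and rows downward; lengths in m; the calibration is good to about 2 mm. A picture is of the moment at which its call begins. calibration takes no time and is no camera call.
- robot.sign_off(): hands the job in; it is judged then, once.
The state is a dict: "clock": time; "joint_positions": joint angles; "joint_vel": joint speeds; "tau": joint torques, N m; "position": TCP position; "tcp_rot": TCP orientation; "ft_force": force on the tool from outside, world axes, zero at the start; "wrist_torque": the same for the moment, N m; "width": finger opening in m; "grip_force": force on a finger pad.
Only numpy, scipy, OpenCV 4.12 (cv2) and the standard library are available. Lean on these libraries where they do the work, as an engineer would, in place of code of your own. Each camera call takes 0.05 s, during which the arm holds its last target. There are 200 camera calls.

### The job

Get the hand mill ready for the sales table: lift its crank out of the white draining stand, put the shaft down through the round eye in the top of the mill, and feel for the drive inside by turning the crank until the square end drops in and the collar sits flat on the mill's top. Let go of the crank, and leave the other things on the table where they stand.

Things in the scene. Friction and masses are not known exactly. Their poses are not given: they have to be found in the camera images.
- crank: Loose steel crank, 0.2 to 0.4 kg, 139 mm long. Origin: centre of its foot; z up the shaft, x along the crank arm. From the foot up: square end 14 x 14 mm, sides along x and y, z 0 to 24 mm, edges not tapered; round shaft 20 mm in diameter to z = 75; collar disc 34 mm in diameter to z = 81. It starts upright in the stand, collar on the stand's top, foot 10 mm above the table.
- crank_grip (a point): Point on the crank's axis, 118 mm above its foot, in the dark wooden grip block to hold it by: 22 x 22 mm, sides along the crank's x and y, z 89 to 139 mm. Below the block lies the flat steel arm, 16 mm wide, z 81 to 89, from x = -12 to +82 mm; near its end, at x = 72 mm, stands a dark wooden knob 22 mm in diameter, up to z = 125.
- mill: Wooden box mill, fixed to the table, 110 x 110 mm, 100 mm tall, with a 12 mm thick, 114 mm square steel top plate. Origin: centre of its underside; z up; a small drawer on its -x side. Fully home, the crank's collar rests on the top plate and its foot is 25 mm above this origin.
- mill_eye (a point): Centre of the one round eye in the middle of the mill's top plate, level with the plate's upper face, 100 mm above the mill's underside. Eye 23 mm in diameter, chamfered.
- mill_drive (a point): Point on the eye's axis, 53 mm below the eye: top of the drive hidden in the mill, a stiffly turning block with a square through hole 16 mm wide, 30 mm deep. How far the drive is turned about the vertical differs every time and is not measured (axes here are the mill's). Out of line, the crank stops 22 mm too high; it drops in within about 7 degrees of true, at any quarter turn.
- stand: White plastic draining stand, fixed to the table, 130 x 90 mm, 85 mm tall, with a round hole of 25 mm diameter through its middle in which the crank is parked. Origin: centre of its underside; z up; x along its longer side.
- teapot: Bystander: white china coffee pot, 105 mm wide, 138 mm tall, spout along its +y and handle along -y. Origin: centre of its underside.
- tumbler: Bystander: amber glass tumbler, 72 mm wide, 95 mm tall. Origin: centre of its underside.
- mug: Bystander: white mug, 80 mm wide, 90 mm tall, handle along its +y. Origin: centre of its underside.
- pepper: Bystander: turned light-wood pepper mill, 54 mm wide, 155 mm tall. Origin: centre of its underside.

How it is judged:
On the way, in this order (a step that is already met when the one before it is completed fails the run):
1. the crank is lifted clear out of the stand (height (world z) of crank above 0.09 m), for 0.1 s.
2. the shaft has entered the eye of the mill (z of crank in the frame of mill_eye below -0.015 m and horizontal distance between crank and mill_eye below 0.008 m), for 0.1 s.
At the end, for the whole second after the job is handed in: The crank is home in the mill: its foot less than 29 mm above the mill's underside (collar within 4 mm of the top plate), within 5 mm of the eye's axis and 4 degrees of upright, at rest and released (z of crank in the frame of mill below 0.029 m and horizontal distance between crank and mill_eye below 0.005 m and angle between the z axis of crank and the z axis of mill, either way round below 0.07 rad and linear speed of crank below 0.02 m/s and angular speed of crank below 0.1 rad/s and contact force between the fingers and crank below 0.1 N); the robot touches nothing.
It fails at once if the teapot is moved more than 30 mm or tipped (distance of teapot from where it was at the start of the episode above 0.03 m or angle between teapot's own z axis and vertical above 0.4 rad).
It fails at once if the tumbler is moved more than 30 mm or tipped (distance of tumbler from where it was at the start of the episode above 0.03 m or angle between tumbler's own z axis and vertical above 0.4 rad).
It fails at once if the mug is moved more than 30 mm or tipped (distance of mug from where it was at the start of the episode above 0.03 m or angle between mug's own z axis and vertical above 0.4 rad).
It fails at once if the pepper is moved more than 30 mm or tipped (distance of pepper from where it was at the start of the episode above 0.03 m or angle between pepper's own z axis and vertical above 0.4 rad).
It also fails if it takes over 58 s, if anything falls off the work surface, if the arm or the gripper's body presses on something with over 40 N, if the wrist force passes 120 N, or if a joint passes its speed limit or range.

## Working session

There is one attempt and no reset: what is moved stays moved. The work goes in short steps, Python scripts to look and compute and a tool call to move; the robot and the scene stay as the last step left them, time stands still between calls to the robot, and variables do not carry over. Pictures are saved under pics/ and viewed, at most 10 in all, crops included, and the job is handed in when it is done.

Besides the shell and the picture viewer there is one more tool, called after "Call:" by a JSON object that holds its "name" and its "arguments", one argument or row to a line. move_arm: Moves the arm, as the interface text tells. Its arguments: {"type":"object","properties":{"plan":{"type":"array","items":{"type":"array","items":{"type":"array","items":{"type":"number"}}}},"fingers":{"type":"number"},"force":{"type":"number"}},"required":["plan"]}

```bash
mkdir -p pics
cat > h.py <<'E'
import numpy as np, cv2
from plant import robot
def cal(n):
    c=robot.calibration(n);K=np.array([[c['fx'],0,c['cx']],[0,c['fy'],c['cy']],[0,0,1]])
    R=cv2.Rodrigues(np.array(c['rvec'],float))[0];return K,R,np.array(c['tvec'],float).ravel()
def ray(n,u,v):
    K,R,t=cal(n);d=R.T@np.linalg.solve(K,[u,v,1]);return -R.T@t,d/np.linalg.norm(d)
def onz(n,u,v,z):
    o,d=ray(n,u,v);return o+d*(z-o[2])/d[2]
def tri(p,q):
    (a,d),(b,e)=ray('scene',*p),ray('top',*q)
    s=np.linalg.lstsq(np.c_[d,-e],b-a,rcond=None)[0];P,Q=a+d*s[0],b+e*s[1]
    return (P+Q)/2,np.linalg.norm(P-Q)
def proj(n,P):
    K,R,t=cal(n);x=K@(R@np.array(P,float)+t);return x[:2]/x[2]
def snap(n,f):
    im=cv2.cvtColor(robot.snapshot(n),cv2.COLOR_RGB2BGR);cv2.imwrite('pics/'+f,im);return im
E
python3 - <<'E'
from h import *
for n in('scene','top'):
    snap(n,n+'0.png');K,R,t=cal(n);print(n,K[0,0],-R.T@t,R[2])
s=robot.sense();print(s['clock'],s['position'],s['tcp_rot'],s['ft_force'],s['width'],robot.hold_point_z)
E
```

```text
scene 486.1657803864924 [1.58425461 0.32042335 0.94305231] [-0.72904197 -0.21982347 -0.64820942]
top 620.4558099586842 [0.41858355 0.02402253 1.91275254] [ 0.10236874  0.00219349 -0.9947441 ]
0.1 [ 0.24329151 -0.60234775  0.23074622] [-5.37584782e-04  9.81645464e-01  1.90714150e-01 -7.88757091e-05] [-0.85022907 -0.10947889 -0.01677588] 0.08510818010594298 0.0187
```

View pics/scene0.png

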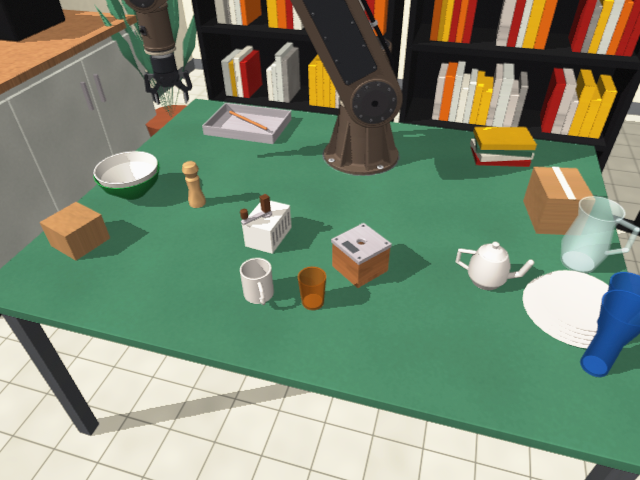

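View pics/top0.png

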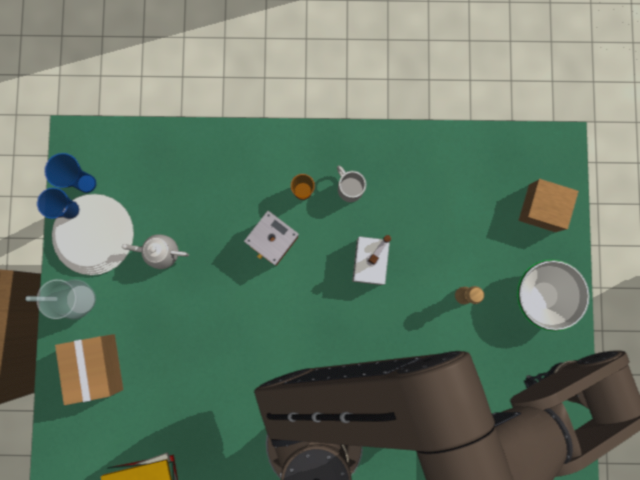

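The scene view shows the stand at (267,225) with the crank's grip at (265,203) and knob at (244,214), and the mill's eye at (361,241). In the top view the grip is at (373,259), the knob at (387,239) and the eye at (272,238). Next I'll enlarge these areas.

Run:
```python
from h import *
s=cv2.imread('pics/scene0.png');t=cv2.imread('pics/top0.png')
z=lambda im,x,y,w,h:cv2.resize(im[y:y+h,x:x+w],(400,300),interpolation=cv2.INTER_CUBIC)
a=np.vstack([np.hstack([z(s,227,183,80,60),z(s,321,215,80,60)]),np.hstack([z(t,333,225,80,60),z(t,232,208,80,60)])])
cv2.imwrite('pics/z.png',a)
```

```text
(no output)
```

View pics/z.png

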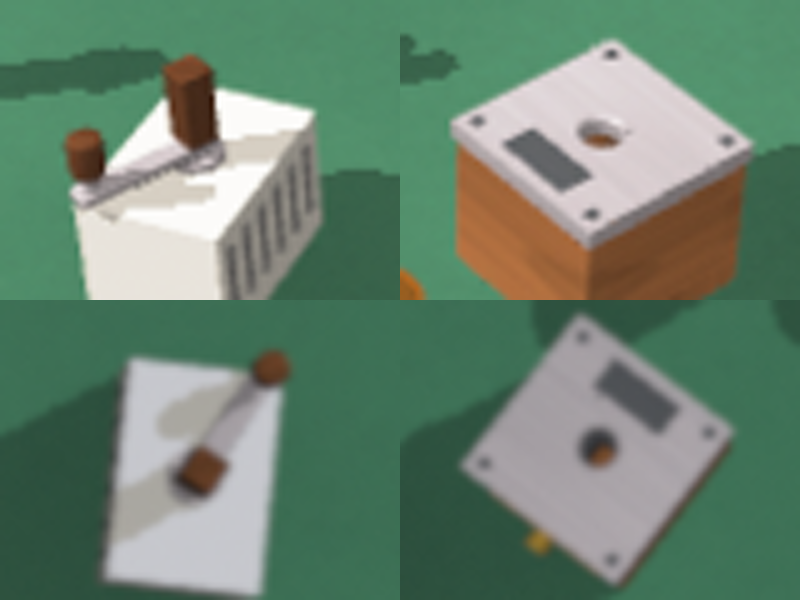

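The enlarged crops (factor 5) give these pixels:

| Feature | Scene | Top |
|---|---|---|
| Grip top | (264.8,196) | (374.4,258.2) |
| Knob top | (244,210) | (387.2,238.2) |
| Eye | (361.4,241.4) | (271.8,237.4) |

All four plate corners are visible in both views.

Run:
```python
from h import *
def s(u,v,x,y): return ((u+.5)/5-.5+x,(v+.5)/5-.5+y)
pts={'grip':(s(189,65,227,183),s(207,166,333,225)),'knob':(s(85,135,227,183),s(271,66,333,225)),
'eye':(s(202,132,321,215),s(199,147,232,208)),
'c1':(s(213,40,321,215),s(218,286,232,208)),'c2':(s(352,145,321,215),s(62,165,232,208)),'c3':(s(192,240,321,215),s(180,15,232,208)),'c4':(s(52,122,321,215),s(333,132,232,208))}
R={k:tri(*v) for k,v in pts.items()}
for k,(P,e) in R.items(): print(k,P.round(4),round(e*1000,1))
print('mean corners',np.mean([R[c][0] for c in('c1','c2','c3','c4')],0))
for n,i in(('scene',0),('top',1)):
    g=onz(n,*pts['grip'][i],.149);k=onz(n,*pts['knob'][i],.135);e=onz(n,*pts['eye'][i],.1)
    cs=[onz(n,*pts[c][i],.1) for c in('c1','c2','c3','c4')]
    print(n,g[:2],k[:2],e[:2],'corners',np.mean(cs,0)[:2],'crank yaw',np.degrees(np.arctan2(*(k-g)[1::-1])),np.linalg.norm((k-g)[:2]),
     'mill edge',np.degrees(np.arctan2(*(cs[1]-cs[0])[1::-1])),np.linalg.norm(cs[1]-cs[0]),np.linalg.norm(cs[2]-cs[0]))
# masks: grip block in top
for n,w in(('scene',(227,183,80,45)),('top',(355,225,45,50))):
    im=cv2.imread(f'pics/{n}0.png');x,y,W,H=w;hsv=cv2.cvtColor(im[y:y+H,x:x+W],cv2.COLOR_BGR2HSV)
    m=((hsv[...,0]<15)&(hsv[...,1]>110)).astype('uint8')
    N,l,st,c=cv2.connectedComponentsWithStats(m)
    print(n,[(c[i]+[x,y],st[i].tolist()) for i in range(1,N) if st[i][4]>8])
T=np.array(robot.sense()['tcp_rot']);from scipy.spatial.transform import Rotation as Q
print(Q.from_quat(T,scalar_first=True).as_matrix().round(3))
```

```text
grip [ 0.5464 -0.1625  0.1481] 3.6
knob [ 0.6059 -0.2016  0.1338] 1.9
eye [0.6079 0.1338 0.0971] 3.1
c1 [0.5263 0.1215 0.095 ] 3.6
c2 [0.5965 0.2135 0.0967] 1.7
c3 [0.6869 0.1467 0.0924] 3.0
c4 [0.6182 0.0543 0.0945] 1.4
mean corners [0.60698947 0.13401371 0.09464368]
scene [ 0.54717589 -0.16020466] [ 0.6071793  -0.19987998] [0.61092221 0.13597679] corners [0.61277687 0.13639966] crank yaw -33.47338275163737 0.07193427800342624 mill edge 53.022350928034164 0.113064250793117 0.1645055386109201
top [ 0.54691709 -0.16413422] [ 0.60612437 -0.2024047 ] [0.60795731 0.13210531] corners [0.60665768 0.13252708] crank yaw -32.87787377832556 0.07049916395551224 mill edge 53.007026753719 0.11627863353201381 0.16176314454128446
scene [(array([264.8540146 , 202.64233577]), [33, 11, 10, 18, 137]), (array([243.72413793, 213.51724138]), [14, 26, 7, 10, 58])]
top [(array([386.66666667, 238.125     ]), [29, 11, 6, 5, 24]), (array([373.08108108, 258.83783784]), [15, 30, 7, 8, 37])]
[[ 0.927  0.374 -0.   ]
 [ 0.374 -0.927  0.001]
 [ 0.    -0.001 -1.   ]]
```

Call:
{"name": "move_arm", "arguments": {
  "plan": [
    [[37,-24.5,-1,0,0,0],[37,-24.5,-1,0,0,0],[37,-24.5,0,0,0,0],[37,-24.5,0,0,0,0],[37,-24.5,0,0,0,0],[37,-24.5,0,0,0,0],[37,-24.5,0,0,0,0],[37,-24.5,0,0,0,0],[37,-24.5,0,0,0,0],[37,-24.5,0,0,0,0],[37,-24.5,0,0,0,0],[37,-24.5,0,0,0,0]]
  ],
  "fingers": 56,
  "force": 60
}}

```text
clock: 1.3
position: [0.5457, -0.1621, 0.2331]
tcp_rot: [-0.0, 0.982, 0.191, -0.0]
ft_force: [0.2, -1.1, 0.7]
width: 0.0557
grip_force: 0.0
```

Call:
{"name": "move_arm", "arguments": {
  "plan": [
    [[0,0,0,0,0,-8],[0,0,0,0,0,-8],[0,0,0,0,0,-8],[0,0,0,0,0,-8],[0,0,0,0,0,-8],[0,0,0,0,0,-8],[0,0,0,0,0,-8],[0,0,0,0,0,-8],[0,0,0,0,0,-8],[0,0,0,0,0,-8],[0,0,0,0,0,-8],[0,0,0,0,0,-8]]
  ]
}}

```text
clock: 2.5
position: [0.5448, -0.1638, 0.233]
tcp_rot: [-0.0, 0.513, 0.859, -0.0]
ft_force: [-1.4, -0.8, 0.3]
width: 0.056
grip_force: 0.0
```

Call:
{"name": "move_arm", "arguments": {
  "plan": [
    [[0,0,0,0,0,-8],[0,0,0,0,0,-8],[0,0,0,0,0,-8],[0,0,0,0,0,-5],[0,0,0,0,0,0],[0,0,0,0,0,0]]
  ]
}}

```text
clock: 3.1
position: [0.5449, -0.1638, 0.2331]
tcp_rot: [-0.0, 0.285, 0.958, 0.0]
ft_force: [-0.1, 0.3, 0.3]
width: 0.0557
grip_force: 0.0
```

```bash
cat >> h.py <<'E'
from scipy.spatial.transform import Rotation as Q
def st():
    s=robot.sense();R=Q.from_quat(s['tcp_rot'],scalar_first=True).as_matrix();p=np.array(s['position'])
    print('t',round(s['clock'],2),'p',(p*1000).round(1),'yaw y',round(np.degrees(np.arctan2(R[1,1],R[0,1])),1),'zax',R[:,2].round(3),'f',np.round(s['ft_force'],1),'M',np.round(s['wrist_torque'],2),'w',round(s['width']*1000,1),'g',round(s['grip_force'],1),'j',np.round(s['joint_positions'],2))
    return p,R
def to(P):
    p,R=st();print('tool mm',(R.T@(np.array(P)-p)*1000).round(1))
E
python3 - <<'E'
from h import *
to([.547,-.162,.110])
E
```

```text
t 3.1 p [ 544.9 -163.8  233.1] yaw y 56.8 zax [-0.  0. -1.] f [-0.1  0.3  0.3] M [-0.02  0.03  0.02] w 55.7 g 0.0 j [-0.35  0.37  1.78  0.    0.99 -1.34]
tool mm [ -0.8   2.7 123.1]
```

Call:
{"name": "move_arm", "arguments": {
  "plan": [
    [[-0.8,2.7,30,0,0,0],[0,0,35,0,0,0],[0,0,30,0,0,0],[0,0,15,0,0,0],[0,0,10,0,0,0],[0,0,3,0,0,0],[0,0,0,0,0,0]]
  ]
}}

```text
clock: 3.8
position: [0.5473, -0.1621, 0.1105]
tcp_rot: [0.0, 0.285, 0.959, -0.0]
ft_force: [0.7, 0.7, 1.0]
width: 0.056
grip_force: 0.0
```

Run:
```python
from h import *
st();s=snap('scene','s1.png');t=snap('top','t1.png')
z=lambda im,x,y,w,h:cv2.resize(im[y:y+h,x:x+w],(400,300),interpolation=cv2.INTER_CUBIC)
cv2.imwrite('pics/z1.png',np.hstack([z(s,217,170,100,75),z(t,323,215,100,75)]))
```

```text
t 3.8 p [ 547.3 -162.1  110.5] yaw y 56.9 zax [ 0. -0. -1.] f [0.7 0.7 1. ] M [ 0.04  0.04 -0.01] w 56.0 g 0.0 j [-0.34  0.52  1.89 -0.    0.73 -1.33]
```

View pics/z1.png

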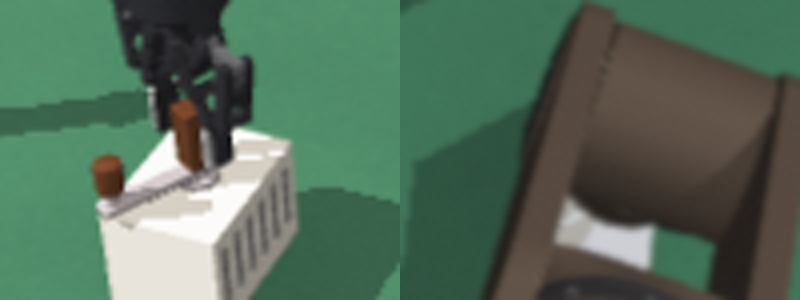

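The scene crop shows the block at about (264,204) in the full picture, between the fingers. The arm hides it in the top view. Closing now.

Call:
{"name": "move_arm", "arguments": {
  "plan": [
    [[0,0,0,0,0,0],[0,0,0,0,0,0],[0,0,0,0,0,0],[0,0,0,0,0,0],[0,0,0,0,0,0],[0,0,0,0,0,0]]
  ],
  "fingers": 15,
  "force": 60
}}

```text
clock: 4.5
position: [0.5474, -0.1621, 0.1109]
tcp_rot: [0.0, 0.284, 0.959, -0.0]
ft_force: [-0.9, 0.3, 6.3]
width: 0.0216
grip_force: 59.3
```

Run:
```python
from h import *
st()
```

```text
t 4.5 p [ 547.4 -162.1  110.9] yaw y 57.0 zax [ 0.001 -0.    -1.   ] f [-0.9  0.3  6.3] M [0.11 0.24 0.03] w 21.6 g 59.3 j [-0.34  0.52  1.89 -0.    0.73 -1.34]
```

Call:
{"name": "move_arm", "arguments": {
  "plan": [
    [[0,0,-3,0,0,0],[0,0,-7,0,0,0],[0,0,-15,0,0,0],[0,0,-20,0,0,0],[0,0,-20,0,0,0],[0,0,-20,0,0,0],[0,0,-20,0,0,0],[0,0,-15,0,0,0],[0,0,-7,0,0,0],[0,0,-3,0,0,0],[0,0,0,0,0,0]]
  ]
}}

```text
clock: 5.6
position: [0.547, -0.1619, 0.2402]
tcp_rot: [-0.0, 0.284, 0.959, 0.0]
ft_force: [0.5, -0.8, -4.4]
width: 0.0211
grip_force: 58.9
```

Run:
```python
from h import *
to([.609,.134,.241]);s=snap('scene','s2.png');t=snap('top','t2.png')
z=lambda im,x,y,w,h:cv2.resize(im[y:y+h,x:x+w],(400,300),interpolation=cv2.INTER_CUBIC)
cv2.imwrite('pics/z2.png',np.hstack([z(s,217,120,120,90),z(t,323,195,120,90)]))
```

```text
t 5.6 p [ 547.  -161.9  240.2] yaw y 57.0 zax [-0.  0. -1.] f [ 0.5 -0.8 -4.4] M [-0.05  0.05 -0.02] w 21.1 g 58.9 j [-0.34  0.36  1.77 -0.    1.01 -1.34]
tool mm [109.2 281.9  -0.8]
```

View pics/z2.png

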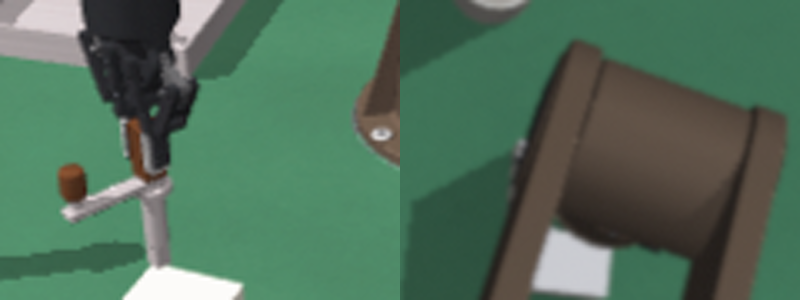

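The crank is out of the stand: the knob is at about (239,174) in the scene and the shaft hangs upright above the stand. Moving over the mill.

Call:
{"name": "move_arm", "arguments": {
  "plan": [
    [[4,10,0,0,0,0],[9,24,0,0,0,0],[11,28,0,0,0,0],[12,30,0,0,0,0],[12,32,0,0,0,0],[12,32,0,0,0,0],[12,32,0,0,0,0],[12,30,0,0,0,0],[11,28,0,0,0,0],[8,20,0,0,0,0],[5,12,0,0,0,0],[1,4,0,0,0,0]]
  ]
}}

```text
clock: 6.9
position: [0.6091, 0.1353, 0.2397]
tcp_rot: [-0.0, 0.283, 0.959, -0.0]
ft_force: [-0.1, 0.0, -4.0]
width: 0.021
grip_force: 59.2
```

Call:
{"name": "move_arm", "arguments": {
  "plan": [
    [[0,0,5,0,0,0],[0,0,5,0,0,0],[0,0,2,0,0,0],[0,0,0,0,0,0]]
  ]
}}

```text
clock: 7.3
position: [0.609, 0.133, 0.2278]
tcp_rot: [-0.0, 0.285, 0.959, -0.0]
ft_force: [0.2, -0.2, -3.8]
width: 0.0216
grip_force: 59.2
```

Run:
```python
from h import *
to([.609,.134,.22]);s=snap('scene','s3.png');t=snap('top','t3.png')
z=lambda im,x,y,w,h:cv2.resize(im[y:y+h,x:x+w],(400,400),interpolation=cv2.INTER_CUBIC)
cv2.imwrite('pics/z3.png',np.hstack([z(s,316,170,100,100),z(t,222,188,100,100)]))
```

```text
t 7.3 p [609.  133.  227.8] yaw y 56.9 zax [-0.001 -0.    -1.   ] f [ 0.2 -0.2 -3.8] M [-0.02  0.05 -0.03] w 21.6 g 59.2 j [ 0.17  0.45  1.66 -0.    1.03 -0.83]
tool mm [0.6 0.8 7.8]
```

View pics/z3.png

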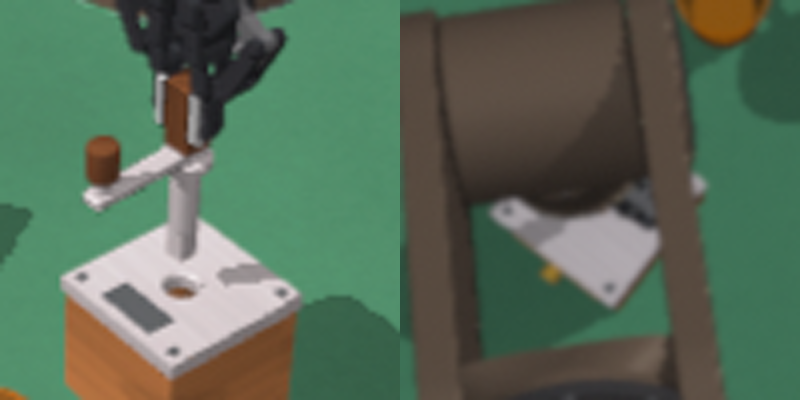

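The scene crop shows the shaft hanging above the plate, with its foot at about (361,232) in the full picture, the eye at (361,241.5) and the knob top at (341.5,205.5). I'll measure the crank's axis against the eye in this one camera, so that the calibration bias cancels.

Run:
```python
from h import *
im=cv2.imread('pics/s3.png').astype(int);h=cv2.cvtColor(im.astype('uint8'),cv2.COLOR_BGR2HSV)
for r in range(212,236):
    print(r,h[r,352:372,1].tolist(), h[r,356:368,2].tolist())
x,y,W,H=330,198,18,22;hs=h[y:y+H,x:x+W]
m=((hs[...,0]<15)&(hs[...,1]>110)).astype('uint8');N,l,s,c=cv2.connectedComponentsWithStats(m)
print([(c[i]+[x,y],s[i].tolist()) for i in range(1,N)])
h0=cv2.imread('pics/scene0.png');
foot=.1268
for P in([.611,.136,foot],[.611,.136,foot+.024],[.611,.136,foot+.06],[.611,.136,.1]): print(proj('scene',P))
d=np.radians(-33)
print('knob proj',proj('scene',[.611+.072*np.cos(d),.136+.072*np.sin(d),foot+.125]))
print('knob centroid-ish',proj('scene',[.611+.072*np.cos(d),.136+.072*np.sin(d),foot+.107]))
```

```text
212 [15, 14, 13, 13, 13, 15, 13, 14, 13, 14, 13, 13, 12, 13, 14, 10, 51, 98, 111, 111] [171, 135, 115, 113, 97, 131, 192, 211, 198, 176, 167, 134]
213 [10, 14, 12, 11, 9, 11, 12, 12, 13, 12, 14, 13, 11, 12, 8, 51, 99, 112, 112, 112] [120, 119, 104, 107, 119, 125, 131, 137, 134, 128, 122, 131]
214 [13, 13, 6, 10, 43, 97, 34, 8, 13, 14, 14, 14, 12, 13, 74, 111, 111, 111, 111, 112] [129, 139, 151, 134, 121, 124, 129, 131, 129, 122, 135, 147]
215 [8, 11, 55, 97, 108, 109, 19, 12, 13, 13, 14, 12, 10, 11, 77, 110, 111, 108, 110, 109] [146, 147, 148, 170, 142, 121, 126, 128, 126, 115, 135, 148]
216 [48, 97, 109, 109, 111, 111, 13, 14, 14, 12, 14, 12, 14, 9, 78, 110, 111, 109, 107, 109] [147, 147, 160, 178, 149, 126, 126, 128, 126, 118, 137, 148]
217 [109, 109, 109, 107, 110, 111, 15, 12, 13, 14, 14, 12, 14, 11, 86, 112, 111, 108, 108, 109] [148, 147, 157, 175, 173, 146, 129, 128, 125, 115, 136, 148]
218 [108, 109, 109, 110, 111, 111, 16, 13, 13, 13, 13, 12, 12, 11, 87, 110, 109, 107, 108, 107] [147, 147, 159, 175, 173, 161, 140, 129, 124, 113, 135, 146]
219 [107, 109, 109, 111, 110, 107, 15
[... 2055 characters left out ...]
20, 220]
233 [11, 10, 9, 11, 10, 13, 14, 14, 13, 13, 13, 14, 12, 13, 11, 13, 12, 10, 11, 11] [222, 213, 194, 182, 176, 141, 118, 126, 167, 212, 222, 220]
234 [10, 12, 12, 12, 11, 11, 13, 13, 14, 15, 14, 12, 13, 11, 11, 12, 12, 12, 12, 11] [223, 223, 218, 202, 185, 150, 142, 172, 211, 222, 222, 221]
235 [10, 11, 12, 12, 13, 11, 10, 10, 15, 13, 12, 10, 10, 12, 12, 12, 12, 12, 13, 12] [221, 222, 222, 222, 211, 189, 210, 222, 221, 221, 221, 221]
[(array([341.30120482, 209.53012048]), [8, 6, 8, 12, 83])]
[361.42094256 233.27437763]
[361.8058316  226.15746222]
[362.40126891 215.14733567]
[361.00206537 241.01976214]
knob proj [342.00391019 205.71148223]
knob centroid-ish [341.8862234  211.72842849]
```

Run:
```python
from h import *
from scipy import ndimage as nd
im=cv2.imread('pics/s3.png')
g=cv2.cvtColor(im,cv2.COLOR_BGR2GRAY).astype(float);h=cv2.cvtColor(im,cv2.COLOR_BGR2HSV)
for r in range(234,250): print(r,g[r,352:372].astype(int).tolist(),h[r,352:372,1].tolist())
K,R,t=cal('scene');print(R[0],R[1])
# expected eye ellipse extents
a=np.linspace(0,6.28,200);E=np.array([proj('scene',[.611+.0115*np.cos(x),.136+.0115*np.sin(x),.1]) for x in a]);print(E.min(0),E.max(0))
d=np.radians(-33)
for s in((1,1),(1,-1),(-1,1),(-1,-1)):
    x,y=.007*np.array(s);print('foot corner',proj('scene',[.611+x*np.cos(d)-y*np.sin(d),.136+x*np.sin(d)+y*np.cos(d),.1268]))
# plate corners in scene from lines
m=((h[...,1]<40)&(g>120)).astype('uint8');m[:224]=0;m[:,:320]=0;m[:,400:]=0
c=max(cv2.findContours(m,0,1)[0],key=cv2.contourArea);print(cv2.approxPolyDP(c,4,True).reshape(-1,2).tolist())
for P in([.611,.136,.1],):
  pass
for k in range(4):
    q=np.radians(53+45+90*k);print(proj('scene',[.611+.0806*np.cos(q),.136+.0806*np.sin(q),.1]))
```

```text
234 [216, 214, 214, 214, 216, 216, 210, 195, 178, 144, 137, 166, 204, 215, 215, 214, 214, 213, 213, 215] [10, 12, 12, 12, 11, 11, 13, 13, 14, 15, 14, 12, 13, 11, 11, 12, 12, 12, 12, 11]
235 [216, 215, 214, 214, 214, 215, 216, 216, 203, 182, 203, 216, 215, 214, 214, 214, 214, 214, 213, 213] [10, 11, 12, 12, 13, 11, 10, 10, 15, 13, 12, 10, 10, 12, 12, 12, 12, 12, 13, 12]
236 [217, 217, 216, 215, 214, 213, 214, 216, 215, 214, 213, 213, 215, 215, 214, 213, 214, 214, 214, 206] [11, 10, 10, 10, 12, 12, 13, 10, 11, 12, 12, 13, 10, 11, 12, 12, 13, 13, 10, 13]
237 [217, 217, 217, 215, 214, 214, 212, 212, 215, 217, 216, 213, 213, 214, 213, 213, 213, 213, 207, 169] [11, 11, 10, 10, 12, 12, 13, 13, 10, 10, 10, 12, 13, 12, 12, 13, 13, 13, 13, 14]
238 [217, 217, 217, 216, 213, 209, 198, 198, 207, 217, 221, 224, 222, 214, 212, 213, 213, 212, 172, 147] [10, 10, 11, 10, 13, 13, 12, 14, 13, 9, 9, 9, 9, 12, 13, 13, 13, 13, 14, 13]
239 [214, 216, 217, 216, 203, 175, 154, 155, 157, 166, 188, 223, 234, 223, 211, 210, 212, 212, 180, 152] [12, 11, 10, 10, 12, 11, 13, 13, 13, 13, 13, 9, 7, 9, 13, 14, 14, 13,
[... 1611 characters left out ...]
2, 12, 6, 12, 13, 12, 12, 13, 13, 13, 14, 14, 13, 14, 13, 14, 13]
249 [100, 100, 99, 100, 100, 99, 133, 190, 208, 207, 206, 206, 209, 209, 210, 209, 211, 211, 209, 208] [10, 10, 10, 8, 10, 10, 6, 12, 13, 12, 12, 12, 13, 13, 14, 14, 13, 12, 13, 13]
[-0.27961999  0.96004675 -0.01108607] [ 0.62474833  0.1731701  -0.76138141]
[356.68196492 238.23816926] [365.32632723 243.83893641]
foot corner [361.37502973 235.68187583]
foot corner [357.65149435 233.12931072]
foot corner [365.19409406 233.41958706]
foot corner [361.46631931 230.89498989]
[[320, 394], [320, 479], [399, 479], [399, 414]]
[391.41325176 243.59845418]
[363.38894008 222.42999116]
[331.02715862 238.47806408]
[358.38090814 261.43420302]
```

The foot's lowest corner is at (361,235.5). The eye's outline spans columns 355.6–367 and rows 237.7–244.8. The crank therefore has to go about 2 mm towards +y. I'll correct that and lower it until the tip is just in the chamfer.

Call:
{"name": "move_arm", "arguments": {
  "plan": [
    [[0.8,1.8,5,0,0,0],[0,0,8,0,0,0],[0,0,7,0,0,0],[0,0,3,0,0,0],[0,0,2,0,0,0],[0,0,2,0,0,0],[0,0,2,0,0,0],[0,0,2,0,0,0],[0,0,0,0,0,0]]
  ]
}}

```text
clock: 8.3
position: [0.6096, 0.1358, 0.1971]
tcp_rot: [-0.0, 0.284, 0.959, -0.0]
ft_force: [0.2, 0.2, -3.9]
width: 0.0214
grip_force: 59.3
```

Run:
```python
from h import *
st()
```

```text
t 8.3 p [609.6 135.8 197.1] yaw y 57.0 zax [-0. -0. -1.] f [ 0.2  0.2 -3.9] M [ 0.04  0.06 -0.03] w 21.4 g 59.3 j [ 0.17  0.48  1.69 -0.    0.97 -0.82]
```

Call:
{"name": "move_arm", "arguments": {
  "plan": [
    [[0,0,2,0,0,0],[0,0,2,0,0,0],[0,0,2,0,0,0],[0,0,2,0,0,0],[0,0,0,0,0,0],[0,0,0,0,0,0]]
  ]
}}

```text
clock: 8.9
position: [0.6097, 0.1358, 0.1893]
tcp_rot: [-0.0, 0.284, 0.959, -0.0]
ft_force: [-0.0, 0.3, -2.7]
width: 0.0215
grip_force: 59.3
```

Run:
```python
from h import *
st()
```

```text
t 8.9 p [609.7 135.8 189.3] yaw y 57.0 zax [-0. -0. -1.] f [-0.   0.3 -2.7] M [ 0.02  0.   -0.01] w 21.5 g 59.3 j [ 0.17  0.49  1.7   0.    0.95 -0.82]
```

Call:
{"name": "move_arm", "arguments": {
  "plan": [
    [[0,0,3,0,0,0],[0,0,3,0,0,0],[0,0,3,0,0,0],[0,0,3,0,0,0],[0,0,3,0,0,0],[0,0,3,0,0,0],[0,0,0,0,0,0]]
  ]
}}

```text
clock: 9.6
position: [0.6094, 0.1357, 0.1708]
tcp_rot: [-0.0, 0.284, 0.959, -0.0]
ft_force: [0.4, -0.5, -4.0]
width: 0.0213
grip_force: 59.3
```

Run:
```python
from h import *
st()
```

```text
t 9.6 p [609.4 135.7 170.8] yaw y 57.0 zax [-0.001 -0.    -1.   ] f [ 0.4 -0.5 -4. ] M [0.05 0.   0.03] w 21.3 g 59.3 j [ 0.17  0.51  1.72  0.    0.92 -0.82]
```

Call:
{"name": "move_arm", "arguments": {
  "plan": [
    [[0,0,3,0,0,0],[0,0,3,0,0,0],[0,0,3,0,0,0],[0,0,3,0,0,0],[0,0,3,0,0,0],[0,0,3,0,0,0],[0,0,1,0,0,0],[0,0,1,0,0,0],[0,0,1,0,0,0],[0,0,1,0,0,0],[0,0,1,0,0,0],[0,0,0,0,0,0]]
  ]
}}

```text
clock: 10.8
position: [0.6097, 0.1358, 0.1482]
tcp_rot: [0.0, 0.284, 0.959, -0.0]
ft_force: [-0.5, -1.1, -3.8]
width: 0.0216
grip_force: 59.2
```

Run:
```python
from h import *
st()
```

```text
t 10.8 p [609.7 135.8 148.2] yaw y 57.0 zax [ 0. -0. -1.] f [-0.5 -1.1 -3.8] M [-0.33 -0.02  0.02] w 21.6 g 59.2 j [ 0.17  0.53  1.74 -0.    0.87 -0.82]
```

Call:
{"name": "move_arm", "arguments": {
  "plan": [
    [[0,0,1,0,0,0],[0,0,1,0,0,0],[0,0,1,0,0,0],[0,0,0,0,0,0]]
  ]
}}

```text
clock: 11.2
position: [0.6095, 0.1357, 0.1451]
tcp_rot: [-0.0, 0.284, 0.959, -0.0]
ft_force: [0.2, -2.6, -4.2]
width: 0.0214
grip_force: 59.3
```

Run:
```python
from h import *
st()
```

```text
t 11.2 p [609.5 135.7 145.1] yaw y 57.0 zax [-0. -0. -1.] f [ 0.2 -2.6 -4.2] M [-0.44  0.17 -0.01] w 21.4 g 59.3 j [ 0.17  0.54  1.74  0.    0.87 -0.82]
```

Call:
{"name": "move_arm", "arguments": {
  "plan": [
    [[-0.3,-0.5,1,0,0,0],[0,0,1,0,0,0],[0,0,1,0,0,0],[0,0,0,0,0,0]]
  ]
}}

```text
clock: 11.6
position: [0.6096, 0.1353, 0.1421]
tcp_rot: [-0.0, 0.284, 0.959, 0.0]
ft_force: [0.1, -1.2, -4.0]
width: 0.0212
grip_force: 59.4
```

Run:
```python
from h import *
st()
```

```text
t 11.6 p [609.6 135.3 142.1] yaw y 57.0 zax [-0.  0. -1.] f [ 0.1 -1.2 -4. ] M [-0.    0.05 -0.  ] w 21.2 g 59.4 j [ 0.17  0.54  1.74  0.    0.86 -0.82]
```

Call:
{"name": "move_arm", "arguments": {
  "plan": [
    [[-0.1,-0.2,1,0,0,0],[0,0,1,0,0,0],[0,0,1,0,0,0],[0,0,1,0,0,0],[0,0,0,0,0,0]]
  ]
}}

```text
clock: 12.1
position: [0.6096, 0.135, 0.1381]
tcp_rot: [-0.0, 0.284, 0.959, -0.0]
ft_force: [0.0, -0.6, -2.9]
width: 0.0213
grip_force: 59.4
```

Run:
```python
from h import *
st()
```

```text
t 12.1 p [609.6 135.  138.1] yaw y 57.0 zax [-0. -0. -1.] f [ 0.  -0.6 -2.9] M [-0.    0.02  0.01] w 21.3 g 59.4 j [ 0.17  0.55  1.74  0.    0.85 -0.83]
```

Call:
{"name": "move_arm", "arguments": {
  "plan": [
    [[0,0,2,0,0,0],[0,0,2,0,0,0],[0,0,2,0,0,0],[0,0,2,0,0,0],[0,0,1,0,0,0],[0,0,1,0,0,0],[0,0,0,0,0,0]]
  ]
}}

```text
clock: 12.8
position: [0.6096, 0.135, 0.1282]
tcp_rot: [-0.0, 0.284, 0.959, -0.0]
ft_force: [0.5, 0.0, -3.4]
width: 0.0214
grip_force: 59.4
```

Run:
```python
from h import *
st();s=snap('scene','s4.png')
cv2.imwrite('pics/z4.png',cv2.resize(s[180:270,306:426],(800,600),interpolation=cv2.INTER_CUBIC))
```

```text
t 12.8 p [609.6 135.  128.2] yaw y 57.0 zax [-0. -0. -1.] f [ 0.5  0.  -3.4] M [0.07 0.01 0.03] w 21.4 g 59.4 j [ 0.17  0.56  1.75  0.    0.83 -0.83]
```

View pics/z4.png

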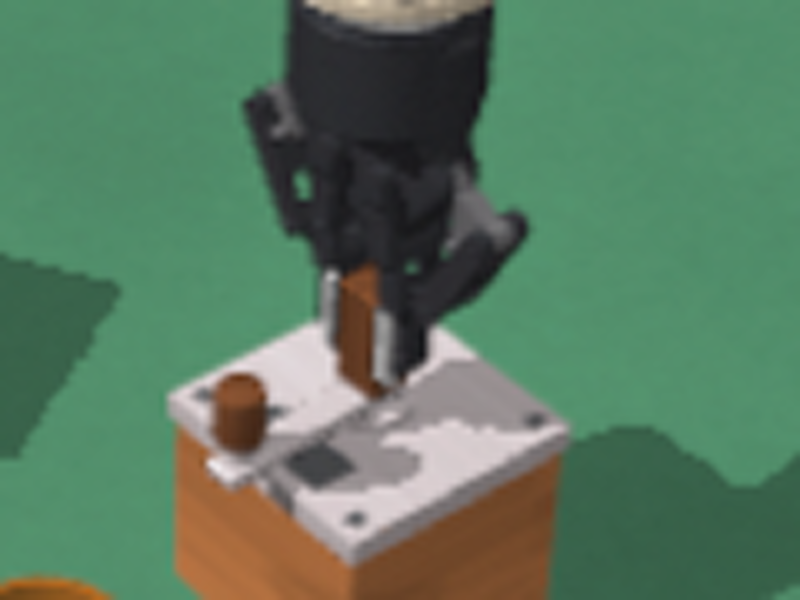

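The collar is just above the plate at about (364,241) in the full picture, so the square was already in line with the drive and went in without turning. I'll press gently until the collar touches.

Call:
{"name": "move_arm", "arguments": {
  "plan": [
    [[0,0,1,0,0,0],[0,0,1,0,0,0],[0,0,0.5,0,0,0],[0,0,0,0,0,0],[0,0,0,0,0,0]]
  ]
}}

```text
clock: 13.35
position: [0.6097, 0.135, 0.126]
tcp_rot: [0.0, 0.284, 0.959, 0.0]
ft_force: [-1.3, -0.9, 0.3]
width: 0.0213
grip_force: 59.9
```

Run:
```python
from h import *
st()
```

```text
t 13.35 p [609.7 135.  126. ] yaw y 57.0 zax [ 0.  0. -1.] f [-1.3 -0.9  0.3] M [-0.05  0.27 -0.03] w 21.3 g 59.9 j [ 0.17  0.56  1.75 -0.    0.83 -0.83]
```

Contact came at TCP z = 126 mm, which matches the predicted home height of 125.9 mm. Release and retreat.

Call:
{"name": "move_arm", "arguments": {
  "plan": [
    [[0,0,0.3,0,0,0],[0,0,0,0,0,0],[0,0,0,0,0,0]]
  ]
}}

```text
clock: 13.65
position: [0.6097, 0.135, 0.1259]
tcp_rot: [0.0, 0.284, 0.959, 0.0]
ft_force: [-3.4, -0.8, 6.8]
width: 0.0212
grip_force: 60.8
```

Call:
{"name": "move_arm", "arguments": {
  "plan": [
    [[0,0,0,0,0,0],[0,0,0,0,0,0],[0,0,0,0,0,0],[0,0,0,0,0,0],[0,0,0,0,0,0],[0,0,0,0,0,0]]
  ],
  "fingers": 56
}}

```text
clock: 14.25
position: [0.6096, 0.135, 0.1255]
tcp_rot: [-0.0, 0.284, 0.959, 0.0]
ft_force: [0.5, -0.0, 0.2]
width: 0.056
grip_force: 0.0
```

Call:
{"name": "move_arm", "arguments": {
  "plan": [
    [[0,0,-3,0,0,0],[0,0,-7,0,0,0],[0,0,-15,0,0,0],[0,0,-20,0,0,0],[0,0,-25,0,0,0],[0,0,-25,0,0,0],[0,0,-20,0,0,0],[0,0,-10,0,0,0],[0,0,-5,0,0,0],[0,0,0,0,0,0]]
  ]
}}

```text
clock: 15.25
position: [0.6097, 0.135, 0.256]
tcp_rot: [0.0, 0.284, 0.959, 0.0]
ft_force: [0.3, 0.9, -0.6]
width: 0.056
grip_force: 0.0
```

Run:
```python
from h import *
st();s=snap('scene','s5.png')
cv2.imwrite('pics/z5.png',cv2.resize(s[180:270,306:426],(800,600),interpolation=cv2.INTER_CUBIC))
```

```text
t 15.25 p [609.7 135.  256. ] yaw y 57.0 zax [ 0.001  0.    -1.   ] f [ 0.3  0.9 -0.6] M [-0.   -0.04 -0.03] w 56.0 g 0.0 j [ 0.17  0.42  1.63  0.    1.09 -0.83]
```

View pics/z5.png

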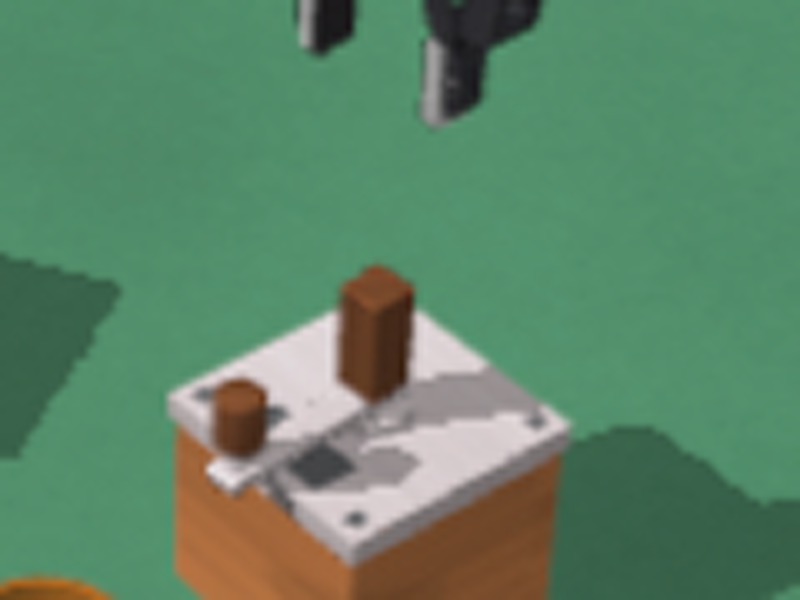

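The crank stands upright in the mill with its collar flat on the plate; the grip is at about (362,230) in the full picture and the fingers are well clear. Handing in.

```bash
python3 -c "
from plant import robot
print(robot.sign_off())"
```

```text
the job is handed in; nothing more can be done
None
```

The crank is seated in the mill with its collar on the top plate, released and handed in at about 15 s; the square end lined up with the drive on the way down, so I never had to turn the crank to find it.

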